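Snap the parts case's lid shut all round

TASK

The lid lies on the larger grey parts case, but the hinged rim sections on its four sides still stand up. Press the sections down with the fingertips one after another, without excessive force, until every one has clicked shut, and then move clear. Do not pick up, tip or shove the case, and leave the other things on the bench where they are.

Things in the scene. Friction and masses are not known exactly. Their poses are not given: they have to be found in the camera images.
- case: grey plastic parts case with a white snap lid, 200 mm (its x) by 150 mm (its y), standing loose on the table, about 1 kg; origin at the centre of its underside, z up. The lid's top is 76 mm above the table; a fixed carrying grip, 74 mm along x, 16 mm wide, stands in its middle up to 100 mm. Fixed 34 mm squares of the lid fill its four corners; between them, one along each side, lie the four hinged rim sections, all of the same white plastic.
- section_front (a joint): hinge angle in rad of the lid's rim section on the case's -x side: 0 = shut, level with the rest of the lid; 0.29 to 0.38 at the start, its outer edge then standing about 11 to 15 mm proud. Its hinge is its inner edge, parallel to the side. Pushed down near its outer edge it resists with up to about 15 N, passes its click point at about 0.09 rad, and then snaps to 0 and stays; let go before that, it springs up again.
- section_front_pad (a point): the place to press on the front section: middle of its length, on its top face, 24 mm out from its hinge (the section is 39 mm wide from hinge to outer edge, 76 mm long, 4 mm thick). It moves with the section; when shut it lies at (-89, 0, 76) mm in the case's own frame.
- section_back (a joint): hinge angle in rad of the lid's rim section on the case's +x side: 0 = shut, level with the rest of the lid; 0.29 to 0.38 at the start, its outer edge then standing about 11 to 15 mm proud. Its hinge is its inner edge, parallel to the side. Pushed down near its outer edge it resists with up to about 15 N, passes its click point at about 0.09 rad, and then snaps to 0 and stays; let go before that, it springs up again.
- section_back_pad (a point): the place to press on the back section: middle of its length, on its top face, 24 mm out from its hinge (the section is 39 mm wide from hinge to outer edge, 76 mm long, 4 mm thick). It moves with the section; when shut it lies at (89, 0, 76) mm in the case's own frame.
- section_left (a joint): hinge angle in rad of the lid's rim section on the case's +y side: 0 = shut, level with the rest of the lid; 0.29 to 0.38 at the start, its outer edge then standing about 11 to 15 mm proud. Its hinge is its inner edge, parallel to the side. Pushed down near its outer edge it resists with up to about 15 N, passes its click point at about 0.09 rad, and then snaps to 0 and stays; let go before that, it springs up again.
- section_left_pad (a point): the place to press on the left section: middle of its length, on its top face, 24 mm out from its hinge (the section is 39 mm wide from hinge to outer edge, 126 mm long, 4 mm thick). It moves with the section; when shut it lies at (0, 64, 76) mm in the case's own frame.
- section_right (a joint): hinge angle in rad of the lid's rim section on the case's -y side: 0 = shut, level with the rest of the lid; 0.29 to 0.38 at the start, its outer edge then standing about 11 to 15 mm proud. Its hinge is its inner edge, parallel to the side. Pushed down near its outer edge it resists with up to about 15 N, passes its click point at about 0.09 rad, and then snaps to 0 and stays; let go before that, it springs up again.
- section_right_pad (a point): the place to press on the right section: middle of its length, on its top face, 24 mm out from its hinge (the section is 39 mm wide from hinge to outer edge, 126 mm long, 4 mm thick). It moves with the section; when shut it lies at (0, -64, 76) mm in the case's own frame.
- fitting: brass fitting, round, 30 mm across and 40 mm high, standing close to the left long wall of the case; origin at the centre of its underside
- tube: bent copper tube with brass ends, about 130 x 60 mm, 19 mm high, lying close to the right long wall of the case; origin under its middle
- bottle: white plastic bottle, 60 mm across, 150 mm high; origin at the centre of its underside
- mug: white mug, 76 mm across, 90 mm high; origin at the centre of its underside
- small_case: small grey case, 100 x 80 x 55 mm, with a plain lid that is already shut; origin at the centre of its underside
- tape: roll of black tape lying flat, 90 mm across, 24 mm high; origin at the centre of its underside
- screwdriver: screwdriver lying flat, origin at its middle on the table

How it is judged:
By the outcome, as a careful person would: the job done as asked, in the order asked, and still so for the second after the job is handed in, with the robot touching nothing.
It also fails if it takes over 54 s, if anything falls off the work surface, if the arm or the gripper's body presses on something with over 40 N, if the wrist force passes 120 N, or if a joint passes its speed limit or range.

ROBOT

A 6-joint arm with a two-finger parallel gripper is mounted at the origin on the work surface. World frame = base frame: x ahead of the robot, y to its left, z up, the work surface at z = 0. Lengths are in m, angles in degrees, forces in N, time in s.
With the tool pointing down it reaches from about 0.3 to 0.75 m from the base axis. Payload 8.5 kg.
Tool frame: the origin (TCP) lies at the very end of the fingers, on their centre line; the grasp point (between the pads) lies 19 mm behind it; z points along the fingers, y is the line along which they close (so a half turn about z gives the same grasp; the last joint's range is limited). The gripper opens to 85 mm and grips with 20 to 120 N. Pads are 22 mm wide; open, the fingers measure 114 mm over their backs; the gripper's body (76 mm by 85 mm) begins 54 mm behind the grasp point. The pads swing forward as they close: fully open they stand 13 mm farther back than shut.
Start: joints at [-79.83, 21.807, 74.336, -0, 83.858, -12.336], TCP at [0.211, -0.508, 0.231] pointing down, gripper open.
Joint ranges: [-178.18, 178.18], [-50.72, 133.34], [12.68, 142.11], [-81.47, 261.47], [9.98, 163.14], [-165.26, 165.26]. Speed limits (degrees/s): [136.94, 136.94, 180, 180, 180, 180].

INTERFACE

Orientations are given as a 3x3 rotation matrix whose columns are the frame's x, y, z axes.
In Python, from rig import * gives the robot as it stands. The module is installed in compiled form; this text tells all that it offers.
- The arm moves only by the shell command python3 -m pendant 'ROWS' [OPENING] [FORCE]. ROWS is JSON, a list of rows, each a list of 2 entries, a list of its own where there are three numbers: the shift along the tool's x, y, z as a fraction of full scale, then the turn, a rotation vector about the tool's x, y, z as a fraction of full scale. A call has 1 to 8 rows; each row shifts and turns the commanded pose from where the row before left it, along the tool's axes as they then stand; what a row does not reach is not made up. Full scale, the value 1, is 40 mm for a shift and 5 degrees for a turn. A row lasts 1/8 s, in which the tool goes at most 62.5 mm and 10.7 degrees, less where a joint would pass 70% of its speed; a pose out of reach is approached as far as the arm can. A call with a number of a shift or a turn outside -1 to 1 is refused whole. A call with a gripper value outside its range is refused whole. OPENING is the opening, from 0 (shut) to 1 (fully open), set as the call begins (- or left out, the last holds). The fingers move at their own pace and stop on an object; FORCE is the grip in N (left out, the last holds). Time passes only in rows, so rows that do not move let the fingers close. It gives the time, the measured TCP pose, the force, the opening and the grip force at its end, in the units of the state.
- observe(): the state, without advancing time (a new reading comes with each control period).
- get_image(name): name is "side" or "top"; returns a dict with "img" (420x560x3 uint8, blue, green, red), "range_z" (420x560 float32, m along the optical axis (not along the pixel's ray), 0 where there is no reading), "camera_matrix" (3x3 intrinsics, pixels), "dist_coeffs" ([k1, k2, p1, p2, k3] as OpenCV has them; the pictures are not rectified), "eye" and "rotation" of the camera in the world. Camera axes: x right, y down, z forward; pixel columns grow to the right and rows downward; lengths in m; the calibration is good to about 2 mm. A picture is of the moment at which its call begins.
- close_job(): hands the job in; it is judged then, once.
Trained networks look in the newest picture that a camera, given by its name, has taken for a name from the list of things; names that differ only in an ending like _2 or _b are one class to them, and where a whole thing is asked for, a point or a joint stands for the part that bears it (a point fixed in the world has none). Each returns a list of dicts, best first, with "conf" (0 to 1); they miss things now and then, are a little off and sometimes report something else, mostly with a low value. They report only what shows in the picture. A call takes as long as a camera call.
- regions_of(camera, query): "mask" (420x560 bool, what is visible of it).
- landmark_of(camera, query): "point" ([x, y, z] in m, in world coordinates, good to about 4 mm: a listed point, or the origin of a listed thing).
The state is a dict: "time_s": time; "q": joint angles; "qvel": joint speeds; "joint_efforts": joint torques, N m; "position": TCP position; "tool_rot": TCP orientation; "ft_force": force on the tool from outside, world axes, zero at the start; "wrist_torque": the same for the moment, N m; "grip_width": finger opening in m; "gripper_force": force on a finger pad.
Only numpy, scipy, OpenCV 4.12 (cv2) and the standard library are available. Lean on these libraries where they do the work, as an engineer would, in place of code of your own. Each camera call takes 0.05 s, during which the arm holds its last target. There are 200 camera calls.

## Working session

There is one attempt and no reset: what is moved stays moved. The work goes in short steps, Python scripts to look and compute and a shell command to move; the robot and the scene stay as the last step left them, time stands still between calls to the robot, and variables do not carry over. Pictures are saved under pics/ and viewed, at most 10 in all, crops included, and the job is handed in when it is done.

```bash
mkdir -p pics
python3 - <<'E'
from rig import *
import cv2,numpy as np
s=observe();print(s['time_s'],s['position'],np.round(s['tool_rot'],3).tolist(),s['ft_force'])
for c in("top","side"):
    d=get_image(c);cv2.imwrite(f"pics/{c}1.png",d["img"]);print(c,d["eye"])
    for n in("case","section_front_pad","section_back_pad","section_left_pad","section_right_pad","bottle","mug","small_case","fitting"):
        print(n,[(np.round(r["point"],3).tolist(),round(r["conf"],2)) for r in landmark_of(c,n)[:3]])
E
```

```text
0.0 [ 0.21047622 -0.50781273  0.23069737] [[0.924, 0.383, -0.0], [0.383, -0.924, 0.001], [0.0, -0.001, -1.0]] [0.71055703 0.51521414 0.29408042]
top [0.21102402 0.02454596 1.30265319]
case [([0.554, 0.088, -0.001], 0.58)]
section_front_pad [([0.491, 0.031, 0.084], 0.83)]
section_back_pad [([0.627, 0.14, 0.082], 0.88)]
section_left_pad [([0.518, 0.138, 0.084], 0.68)]
section_right_pad [([0.593, 0.041, 0.085], 0.64)]
bottle [([0.458, 0.423, -0.001], 0.8)]
mug [([0.659, 0.441, 0.003], 0.92), ([0.487, 0.208, 0.0], 0.31)]
small_case [([0.436, -0.43, 0.001], 0.96), ([0.485, 0.208, 0.002], 0.52)]
fitting [([0.487, 0.21, -0.0], 0.52)]
side [-0.35146377  1.1215507   0.87524795]
case [([0.562, 0.084, 0.001], 0.79)]
section_front_pad [([0.493, 0.03, 0.087], 0.62)]
section_back_pad [([0.627, 0.142, 0.083], 0.56), ([0.522, 0.13, 0.083], 0.35)]
section_left_pad [([0.52, 0.134, 0.086], 0.67)]
section_right_pad [([0.594, 0.039, 0.087], 0.84), ([0.44, -0.428, 0.003], 0.54)]
bottle [([0.46, 0.427, -0.001], 0.77)]
mug [([0.66, 0.442, -0.001], 0.88)]
small_case [([0.441, -0.429, 0.0], 0.49)]
fitting [([0.484, 0.206, 0.0], 0.44), ([0.656, 0.436, -0.002], 0.28)]
```

View picture.

View pics/top1.png

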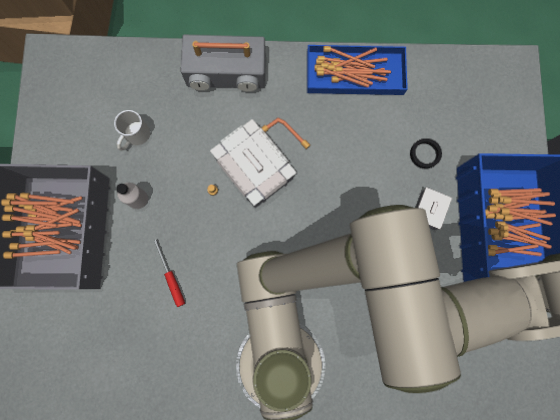

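View pics/side1.png

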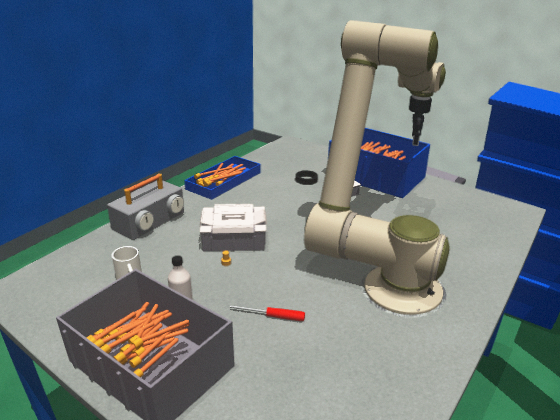

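The top view shows the case at about (253,163) with its long axis running up-left and all four sections raised. The fitting is at (213,188), the tube at (287,130), and the other things are well away. The side view agrees, with the case at about (234,225). Next I fit the case pose and plan the moves.

```bash
cat > h.py <<'E'
from rig import *
import numpy as np
from scipy.optimize import least_squares
P={'front':[(.491,.031),(.493,.030)],'back':[(.627,.140),(.627,.142)],'left':[(.518,.138),(.520,.134)],'right':[(.593,.041),(.594,.039)]}
n={'front':(-1,0),'back':(1,0),'left':(0,1),'right':(0,-1)}
L={'front':(-.089,0),'back':(.089,0),'left':(0,.064),'right':(0,-.064)}
def R(a): return np.array([[np.cos(a),-np.sin(a)],[np.sin(a),np.cos(a)]])
f=lambda p:np.concatenate([p[:2]+R(p[2])@(np.array(L[k])-.0028*np.array(n[k]))-m for k in P for m in P[k]])
o=least_squares(f,[.557,.087,.67]);p=o.x
def tgt(k,out=.002): return p[:2]+R(p[2])@(np.array(L[k])+out*np.array(n[k]))
def go(k,z,out=.002,yaw=None):
    s=observe();T=np.array(s['tool_rot']);d=np.r_[tgt(k,out),z]-s['position']
    print(k,'t',round(s['time_s'],2),'pos',np.round(s['position'],4),'F',np.round(s['ft_force'],1),'shift units',np.round(T.T@d/.04,2),'yaw err',round(np.degrees(p[2])-np.degrees(np.arctan2(T[1,0],T[0,0])),1))
E
python3 -c "
from h import *
print(p[:2],np.degrees(p[2]),np.round(o.fun*1000,1))
for k in L: print(k,tgt(k)); go(k,.13)"
```

```text
[0.557875 0.086875] 38.80859033014933 [-0.3  1.9 -2.3  2.9 -2.   0.9 -2.  -1.1  1.5 -3.4 -0.5  0.6  3.2 -1.8
  2.2  0.2]
front [0.4869638  0.02984342]
front t 1.0 pos [ 0.2105 -0.5081  0.2313] F [ 1.1 -0.1  0.1] shift units [11.53 -9.78  2.53] yaw err 16.3
back [0.6287862  0.14390658]
back t 1.0 pos [ 0.2105 -0.5081  0.2313] F [ 1.1 -0.1  0.1] shift units [ 15.9  -11.06   2.53] yaw err 16.3
left [0.51651144 0.1383051 ]
left t 1.0 pos [ 0.2105 -0.5081  0.2313] F [ 1.1 -0.1  0.1] shift units [ 13.25 -12.     2.53] yaw err 16.3
right [0.59923856 0.0354449 ]
right t 1.0 pos [ 0.2105 -0.5081  0.2313] F [ 1.1 -0.1  0.1] shift units [14.18 -8.83  2.53] yaw err 16.3
```

```bash
python3 -m pendant '[[[0.96,-0.81,0],[0,0,0]],[[0.96,-0.81,0],[0,0,0]],[[0.96,-0.81,0],[0,0,0]],[[0.96,-0.81,0],[0,0,0]],[[0.96,-0.81,0],[0,0,0]],[[0.96,-0.81,0],[0,0,0]],[[0.96,-0.81,0],[0,0,0]],[[0.96,-0.81,0],[0,0,0]]]' 0 20; python3 -m pendant '[[[0.96,-0.81,0],[0,0,0]],[[0.96,-0.81,0],[0,0,0]],[[0.96,-0.81,0],[0,0,0]],[[0.96,-0.81,0],[0,0,0]],[[0,0,0.6],[0,0,-0.8]],[[0,0,0.6],[0,0,-0.8]],[[0,0,0.6],[0,0,-0.8]],[[0,0,0.4],[0,0,-0.85]]]'; python3 -c "
from h import *
go('front',.1)"
```

```text
time_s: 2.0
position: [0.3957, -0.1496, 0.2315]
tool_rot: [[0.924, 0.383, 0.001], [0.383, -0.924, -0.0], [0.0, 0.001, -1.0]]
ft_force: [0.1, -0.4, -0.3]
grip_width: 0.0
gripper_force: 0.0
time_s: 3.0
position: [0.4872, 0.0276, 0.1424]
tool_rot: [[0.778, 0.628, -0.001], [0.628, -0.778, 0.0], [-0.001, -0.001, -1.0]]
ft_force: [-0.4, 0.1, -0.7]
grip_width: -0.0002
gripper_force: 0.0
front t 3.0 pos [0.4872 0.0276 0.1424] F [-0.4  0.1 -0.7] shift units [ 0.03 -0.05  1.06] yaw err -0.1
```

```bash
python3 -m pendant '[[[0.03,-0.05,0.5],[0,0,0]],[[0,0,0.5],[0,0,0]],[[0,0,0.2],[0,0,0]],[[0,0,0.1],[0,0,0]],[[0,0,0.1],[0,0,0]],[[0,0,0],[0,0,0]]]'; python3 -m pendant '[[[0,0,0.08],[0,0,0]],[[0,0,0.06],[0,0,0]],[[0,0,0.05],[0,0,0]],[[0,0,0],[0,0,0]]]'
```

```text
time_s: 3.75
position: [0.4872, 0.0298, 0.0875]
tool_rot: [[0.78, 0.626, 0.0], [0.626, -0.78, -0.0], [0.0, 0.0, -1.0]]
ft_force: [0.5, -0.4, 0.5]
grip_width: 0.0002
gripper_force: 0.0
time_s: 4.25
position: [0.487, 0.0296, 0.08]
tool_rot: [[0.78, 0.626, 0.0], [0.626, -0.78, -0.0], [-0.0, 0.0, -1.0]]
ft_force: [0.7, -0.3, 0.0]
grip_width: 0.0001
gripper_force: 0.0
```

```bash
python3 -c "
from h import *
go('front',.077)"
```

```text
front t 4.25 pos [0.487  0.0296 0.08  ] F [ 0.7 -0.3  0. ] shift units [ 0.   -0.    0.07] yaw err 0.1
```

```bash
python3 -c "
from h import *
import cv2
a=get_image('side')['img'][185:265,180:300];b=get_image('top')['img'][100:220,190:320]
cv2.imwrite('pics/c2.png',np.hstack([cv2.resize(a,(400,300),interpolation=2),cv2.resize(b,(325,300),interpolation=2)]))"
```

```text
(no output)
```

View pics/c2.png

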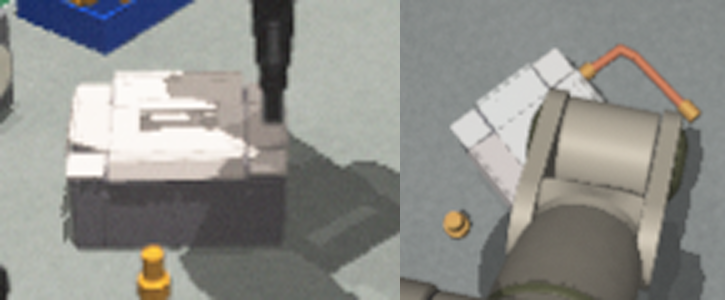

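The side crop (left half) shows the fingertip at about (272,120), over the front section, which looks level with the lid. I'll inch down to feel whether there is a hard stop.

```bash
python3 -m pendant '[[[0,0,0.04],[0,0,0]],[[0,0,0.03],[0,0,0]],[[0,0,0],[0,0,0]]]';python3 -m pendant '[[[0,0,0.03],[0,0,0]],[[0,0,0],[0,0,0]]]'
```

```text
time_s: 4.72
position: [0.4871, 0.0298, 0.0767]
tool_rot: [[0.78, 0.626, -0.0], [0.626, -0.78, 0.0], [0.0, -0.0, -1.0]]
ft_force: [-0.5, 1.1, 0.4]
grip_width: 0.0001
gripper_force: 0.0
time_s: 4.97
position: [0.4871, 0.0298, 0.0757]
tool_rot: [[0.78, 0.626, 0.0], [0.626, -0.78, 0.0], [0.0, 0.0, -1.0]]
ft_force: [-1.3, 0.1, 1.5]
grip_width: -0.0001
gripper_force: 1.1
```

```bash
python3 -m pendant '[[[0,0,-1],[0,0,0]],[[0.76,-0.55,-0.1],[0,0,0]],[[0.76,-0.55,0],[0,0,0]],[[0.76,-0.55,0],[0,0,0]],[[0,0,0.4],[0,0,0]],[[0,0,0.3],[0,0,0]],[[0,0,0],[0,0,0]]]';python3 -m pendant '[[[0,0,0.1],[0,0,0]],[[0,0,0.08],[0,0,0]],[[0,0,0],[0,0,0]]]'; python3 -c "
from h import *
go('left',.077)"
```

```text
time_s: 5.85
position: [0.5164, 0.138, 0.0908]
tool_rot: [[0.78, 0.626, -0.002], [0.626, -0.78, -0.0], [-0.002, -0.001, -1.0]]
ft_force: [0.4, -0.4, -0.6]
grip_width: 0.0001
gripper_force: 0.0
time_s: 6.22
position: [0.517, 0.1382, 0.0845]
tool_rot: [[0.78, 0.626, 0.0], [0.626, -0.78, -0.0], [0.0, 0.0, -1.0]]
ft_force: [-0.4, -0.2, 0.6]
grip_width: 0.0003
gripper_force: 0.0
left t 6.22 pos [0.517  0.1382 0.0845] F [-0.4 -0.2  0.6] shift units [-0.01 -0.01  0.19] yaw err 0.1
```

```bash
python3 -m pendant '[[[0,0,0.06],[0,0,0]],[[0,0,0],[0,0,0]]]';python3 -m pendant '[[[0,0,0.06],[0,0,0]],[[0,0,0],[0,0,0]]]';python3 -m pendant '[[[0,0,0.05],[0,0,0]],[[0,0,0],[0,0,0]]]'
```

```text
time_s: 6.48
position: [0.5169, 0.1385, 0.0823]
tool_rot: [[0.78, 0.626, 0.0], [0.626, -0.78, 0.0], [0.0, -0.0, -1.0]]
ft_force: [-1.2, 1.3, 1.9]
grip_width: -0.0002
gripper_force: 1.1
time_s: 6.72
position: [0.5167, 0.1388, 0.0806]
tool_rot: [[0.78, 0.626, 0.0], [0.626, -0.78, 0.001], [0.001, -0.0, -1.0]]
ft_force: [-3.4, 2.1, 10.4]
grip_width: -0.0001
gripper_force: 5.0
time_s: 6.98
position: [0.5169, 0.1384, 0.0778]
tool_rot: [[0.78, 0.626, 0.0], [0.626, -0.78, -0.0], [0.0, 0.0, -1.0]]
ft_force: [-0.4, -0.2, -0.1]
grip_width: 0.0002
gripper_force: 0.0
```

The left section clicked: the force rose to 10 N and then dropped to 0. Next is the back section, then the right.

```bash
python3 -m pendant '[[[0,0,-1],[0,0,0]],[[0.76,0.55,0],[0,0,0]],[[0.76,0.55,0],[0,0,0]],[[0.76,0.55,0],[0,0,0]],[[0,0,0.4],[0,0,0]],[[0,0,0.4],[0,0,0]],[[0,0,0],[0,0,0]]]';python3 -m pendant '[[[0,0,0.05],[0,0,0]],[[0,0,0],[0,0,0]]]';python3 -m pendant '[[[0,0,0.05],[0,0,0]],[[0,0,0],[0,0,0]]]';python3 -m pendant '[[[0,0,0.05],[0,0,0]],[[0,0,0],[0,0,0]]]'; python3 -c "
from h import *
go('back',.077)"
```

```text
time_s: 7.85
position: [0.6281, 0.144, 0.0844]
tool_rot: [[0.78, 0.626, -0.003], [0.626, -0.78, -0.0], [-0.002, -0.002, -1.0]]
ft_force: [0.2, -0.1, 1.5]
grip_width: -0.0
gripper_force: 0.0
time_s: 8.1
position: [0.629, 0.144, 0.084]
tool_rot: [[0.78, 0.626, -0.0], [0.626, -0.78, -0.0], [-0.0, 0.0, -1.0]]
ft_force: [0.7, -0.3, -0.4]
grip_width: -0.0001
gripper_force: 0.0
time_s: 8.35
position: [0.6295, 0.1441, 0.0823]
tool_rot: [[0.78, 0.626, 0.001], [0.626, -0.78, 0.0], [0.001, 0.0, -1.0]]
ft_force: [0.8, 2.0, 2.4]
grip_width: -0.0
gripper_force: 1.6
time_s: 8.6
position: [0.6298, 0.1443, 0.0804]
tool_rot: [[0.78, 0.626, 0.002], [0.626, -0.78, 0.001], [0.002, 0.001, -1.0]]
ft_force: [0.7, 0.5, 2.8]
grip_width: 0.0002
gripper_force: 1.2
back t 8.6 pos [0.6298 0.1443 0.0804] F [0.7 0.5 2.8] shift units [-0.03 -0.01  0.09] yaw err 0.0
```

```bash
python3 -m pendant '[[[0,0,0.05],[0,0,0]],[[0,0,0],[0,0,0]]]';python3 -m pendant '[[[0,0,0.04],[0,0,0]],[[0,0,0],[0,0,0]]]'
```

```text
time_s: 8.85
position: [0.6296, 0.1441, 0.0778]
tool_rot: [[0.78, 0.626, 0.001], [0.626, -0.78, 0.0], [0.001, 0.0, -1.0]]
ft_force: [0.6, -0.5, 1.7]
grip_width: 0.0001
gripper_force: 0.8
time_s: 9.1
position: [0.6294, 0.1439, 0.0759]
tool_rot: [[0.78, 0.626, -0.0], [0.626, -0.78, -0.0], [-0.0, 0.0, -1.0]]
ft_force: [1.7, 1.4, 2.5]
grip_width: -0.0002
gripper_force: 1.1
```

```bash
python3 -m pendant '[[[0,0,0.03],[0,0,0]],[[0,0,0],[0,0,0]]]'; python3 -m pendant '[[[0,0,-1],[0,0,0]],[[-0.76,0.55,-0.1],[0,0,0]],[[-0.76,0.55,0],[0,0,0]],[[-0.76,0.55,0],[0,0,0]],[[0,0,0.4],[0,0,0]],[[0,0,0.4],[0,0,0]],[[0,0,0],[0,0,0]]]'; python3 -c "
from h import *
go('right',.077)"
```

```text
time_s: 9.35
position: [0.6294, 0.1439, 0.0757]
tool_rot: [[0.78, 0.626, 0.001], [0.626, -0.78, -0.0], [0.0, 0.001, -1.0]]
ft_force: [-0.4, 0.9, 9.2]
grip_width: 0.0002
gripper_force: 4.3
time_s: 10.22
position: [0.5987, 0.0364, 0.0849]
tool_rot: [[0.779, 0.627, -0.004], [0.627, -0.779, 0.001], [-0.003, -0.003, -1.0]]
ft_force: [-0.1, 0.6, 1.0]
grip_width: 0.0
gripper_force: 0.0
right t 10.22 pos [0.5987 0.0364 0.0849] F [-0.1  0.6  1. ] shift units [-0.    0.03  0.2 ] yaw err -0.0
```

Back met a hard stop at 75.7 mm, so it is down on the lid. Now the right section.

```bash
python3 -m pendant '[[[0,0.03,0.05],[0,0,0]],[[0,0,0],[0,0,0]]]';python3 -m pendant '[[[0,0,0.05],[0,0,0]],[[0,0,0],[0,0,0]]]';python3 -m pendant '[[[0,0,0.05],[0,0,0]],[[0,0,0],[0,0,0]]]';python3 -m pendant '[[[0,0,0.05],[0,0,0]],[[0,0,0],[0,0,0]]]'
```

```text
time_s: 10.48
position: [0.6005, 0.0348, 0.0851]
tool_rot: [[0.779, 0.626, 0.0], [0.626, -0.779, -0.0], [0.0, 0.0, -1.0]]
ft_force: [-0.4, 0.0, 0.5]
grip_width: 0.0004
gripper_force: 0.0
time_s: 10.72
position: [0.6005, 0.0345, 0.0832]
tool_rot: [[0.78, 0.626, 0.001], [0.626, -0.78, -0.0], [0.001, 0.001, -1.0]]
ft_force: [0.7, -0.6, 1.4]
grip_width: 0.0002
gripper_force: 0.4
time_s: 10.98
position: [0.6009, 0.0342, 0.0816]
tool_rot: [[0.78, 0.626, 0.002], [0.626, -0.78, -0.001], [0.001, 0.002, -1.0]]
ft_force: [0.9, -1.2, 4.2]
grip_width: -0.0
gripper_force: 2.0
time_s: 11.22
position: [0.6008, 0.0342, 0.0795]
tool_rot: [[0.78, 0.626, 0.002], [0.626, -0.78, -0.001], [0.001, 0.001, -1.0]]
ft_force: [0.7, -0.4, 0.6]
grip_width: -0.0001
gripper_force: 0.8
```

```bash
python3 -m pendant '[[[0,0,0.06],[0,0,0]],[[0,0,0.04],[0,0,0]],[[0,0,0],[0,0,0]]]';python3 -m pendant '[[[0,0,0.02],[0,0,0]],[[0,0,0],[0,0,0]]]'; python3 -m pendant '[[[0,0,-1],[0,0,0]],[[0,0,-1],[0,0,0]],[[0,0,-1],[0,0,0]],[[-0.6,0.8,-0.5],[0,0,0]],[[-0.6,0.8,0],[0,0,0]],[[-0.6,0.8,0],[0,0,0]],[[-0.6,0.8,0],[0,0,0]],[[-0.6,0.8,0],[0,0,0]]]';python3 -m pendant '[[[-0.6,0.8,0],[0,0,0]],[[-0.6,0.8,0],[0,0,0]],[[-0.6,0.8,0],[0,0,0]],[[-0.6,0.8,0],[0,0,0]],[[-0.6,0.8,0],[0,0,0]],[[0,0,0],[0,0,0]]]'
python3 -c "
from h import *
import cv2
for c in('top','side'):
    d=get_image(c)
    for n in('case','section_front_pad','section_back_pad','section_left_pad','section_right_pad'): print(c,n,[(np.round(r['point'],3).tolist(),round(r['conf'],2)) for r in landmark_of(c,n)[:2]])
    # depth heights at corner/outer edge points
    K=d['camera_matrix'];Rw=np.array(d['rotation']);e=np.array(d['eye'])
    v,u=np.mgrid[:420,:560];z=d['range_z']
    xy=cv2.undistortPoints(np.stack([u.ravel(),v.ravel()],1).astype(float)[:,None],np.array(K),np.array(d['dist_coeffs']))[:,0]
    W=(np.c_[xy,np.ones(len(xy))]*z.ravel()[:,None])@Rw.T+e
    l=(W[:,:2]-p[:2])@R(p[2])
    for k in L:
        a=np.abs(l@np.array(n_[k])-0) if 0 else l@np.array({'front':(-1,0),'back':(1,0),'left':(0,1),'right':(0,-1)}[k])
        t=l@np.array({'front':(0,1),'back':(0,1),'left':(1,0),'right':(1,0)}[k])
        o_=np.hypot(*L[k])
        for r in(-.014,0,.005):
            m=(abs(a-o_-r)<.004)&(abs(t)<.03)&(W[:,2]>.05);print(c,k,r,m.sum(),np.round(np.median(W[m,2]),4) if m.any() else None)
a=get_image('side')['img'][185:265,180:300];b=get_image('top')['img'][100:220,190:320]
cv2.imwrite('pics/c3.png',np.hstack([cv2.resize(a,(400,300),interpolation=2),cv2.resize(b,(325,300),interpolation=2)]))"
```

```text
time_s: 11.6
position: [0.6007, 0.0341, 0.0756]
tool_rot: [[0.78, 0.626, 0.002], [0.626, -0.78, -0.001], [0.001, 0.002, -1.0]]
ft_force: [0.1, -2.2, 7.0]
grip_width: 0.0001
gripper_force: 3.7
time_s: 11.85
position: [0.6008, 0.0341, 0.0757]
tool_rot: [[0.78, 0.626, 0.002], [0.626, -0.78, -0.001], [0.001, 0.002, -1.0]]
ft_force: [-2.9, -2.8, 15.3]
grip_width: 0.0006
gripper_force: 7.3
time_s: 12.85
position: [0.6064, -0.1664, 0.2133]
tool_rot: [[0.78, 0.626, -0.002], [0.626, -0.78, 0.001], [-0.001, -0.002, -1.0]]
ft_force: [0.6, 0.2, 0.4]
grip_width: -0.0002
gripper_force: 0.0
time_s: 13.6
position: [0.6126, -0.3676, 0.2121]
tool_rot: [[0.782, 0.624, -0.002], [0.624, -0.782, 0.002], [-0.001, -0.003, -1.0]]
ft_force: [-1.1, 0.2, 0.2]
grip_width: 0.0
gripper_force: 0.0
top case [([0.56, 0.086, -0.0], 0.87)]
top section_front_pad [([0.49, 0.031, 0.077], 0.48)]
top section_back_pad [([0.63, 0.143, 0.076], 0.64)]
top section_left_pad []
top section_right_pad [([0.594, 0.04, 0.076], 0.71)]
top front -0.014 52 0.077
top front 0 36 0.0769
top front 0.005 23 0.0777
top back -0.014 54 0.077
top back 0 56 0.0775
top back 0.005 53 0.0772
top left -0.014 61 0.0777
top left 0 59 0.0773
top left 0.005 57 0.078
top right -0.014 60 0.077
top right 0 54 0.077
top right 0.005 58 0.0773
side case [([0.561, 0.085, 0.004], 0.94)]
side section_front_pad [([0.491, 0.026, 0.078], 0.7)]
side section_back_pad [([0.627, 0.141, 0.073], 0.72)]
side section_left_pad [([0.519, 0.137, 0.076], 0.73)]
side section_right_pad [([0.599, 0.036, 0.079], 0.58), ([0.248, 0.32, 0.0], 0.17)]
side front -0.014 22 0.0735
side front 0 30 0.074
side front 0.005 20 0.0731
side back -0.014 25 0.0744
side back 0 24 0.0737
side back 0.005 24 0.0748
side left -0.014 26 0.0742
side left 0 23 0.0735
side left 0.005 28 0.074
side right -0.014 13 0.0751
side right 0 28 0.0741
side right 0.005 19 0.0742
```

View pics/c3.png

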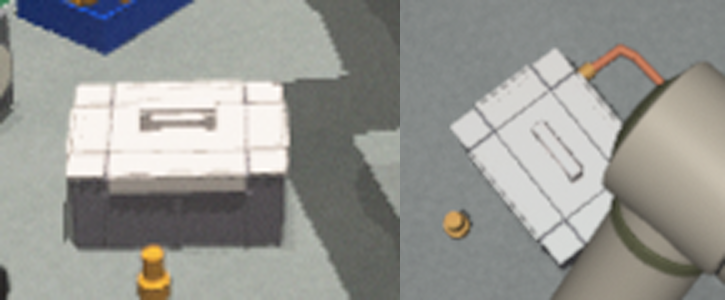

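In the crop, all four sections lie level with the lid, with the case body at about (180,160). The depth readings are flat out to the edges in both views, the case and fitting have not moved, and the arm is clear.

```bash
python3 -c "
from rig import *
print(close_job())"
```

```text
the job is handed in; nothing more can be done
None
```

All four rim sections are pressed shut (depth in both cameras shows them level with the lid), forces I read stayed at about 15 N or less, the case did not visibly move, and the job was handed in at about 14 s with the arm clear.

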